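Turn a nested case tray so that it stacks over a dental cast and snap it home

ROBOT

A 6-joint arm with a two-finger parallel gripper is mounted at the origin on a cart in front of the work surface, level with it; the furniture and walls round the work are solid. World frame = base frame: x ahead of the robot, y to its left, z up, the work surface at z = 0. Lengths are in m, angles in rad, forces in N, time in s.
With the tool pointing down it reaches from about 0.275 to 0.975 m from the base axis. Payload 8.4 kg.
Tool frame: the origin (TCP) lies at the very end of the fingers, on their centre line; the grasp point (between the pads) lies 19 mm behind it; z points along the fingers, y is the line along which they close (so a half turn about z gives the same grasp; the last joint's range is limited). The gripper opens to 92 mm and grips with 3 to 60 N. Pads are 20 mm wide; open, the fingers measure 128 mm over their backs; the gripper's body (75 mm by 189 mm) begins 69 mm behind the grasp point.
Start: joints at [-0.002, 0.353, 1.633, -0, 1.155, -0.002], TCP at [0.625, -0, 0.215] pointing down, gripper open.
Joint ranges: [-2.63, 2.63], [-0.92, 2.1], [0.06, 2.66], [-1.3, 4.44], [0, 2.69], [-3.02, 3.02]. Speed limits (rad/s): [2.22, 2.22, 2.79, 3.14, 3.14, 3.14].

INTERFACE

Orientations are given as a unit quaternion [x, y, z, w].
In Python, from plant import manip gives the robot as it stands. The module is installed in compiled form; this text tells all that it offers.
- The arm moves only by the tool send_rows, never from a script. Its argument "steps" is a list of rows, each a list of 5 numbers: the shift along the world's x, y, z as a fraction of full scale, then the turn about the world's z as a fraction of full scale, then the opening, from -1 (shut) to 1 (fully open). In form: [[dx, dy, dz, yaw, fingers], ...]. A call has 1 to 8 rows; each row shifts and turns the commanded pose from where the row before left it; what a row does not reach is not made up. Full scale, the value 1, is 0.04 m for a shift and 0.1 rad for a turn. A row lasts 1/8 s, in which the tool goes at most 62.5 mm and 10.7 degrees, less where a joint would pass 70% of its speed; a pose out of reach is approached as far as the arm can. A call with a number of a shift or a turn outside -1 to 1 is refused whole. A call with a gripper value outside its range is refused whole. The fingers move at their own pace and stop on an object; "grip_force" is the grip in N (left out, the last holds). Time passes only in rows, so rows that do not move let the fingers close. It gives the time, the measured TCP pose, the force, the opening and the grip force at its end, in the units of the state.
- manip.state(): the state, without advancing time (a new reading comes with each control period).
- manip.capture(name): name is "scene" or "side" or "wrist"; returns the picture (384x512x3 uint8, blue, green, red); there is no depth.
- manip.camera_params(name): a dict with "fx", "fy", "cx", "cy" (pixels), "rvec" (rotation vector, rad) and "tvec" (3), from world to camera coordinates, as OpenCV has them. Camera axes: x right, y down, z forward; pixel columns grow to the right and rows downward; lengths in m; the calibration is good to about 2 mm. A picture is of the moment at which its call begins: read the wrist's pose just before it. camera_params takes no time and is no camera call; for the wrist camera it gives the pose at the moment of the call.
- manip.sign_off(): hands the job in; it is judged then, once.
Trained networks look in the newest picture that a camera, given by its name, has taken for a name from the list of things; names that differ only in an ending like _2 or _b are one class to them, and where a whole thing is asked for, a point or a joint stands for the part that bears it (a point fixed in the world has none). Each returns a list of dicts, best first, with "conf" (0 to 1); they miss things now and then, are a little off and sometimes report something else, mostly with a low value. They report only what shows in the picture. A call takes as long as a camera call.
- manip.boxes_of(target, camera): "xyz" ([x, y, z] in m, in world coordinates, good to about 4 mm: the middle of the surface that is visible of it).
The state is a dict: "time_s": time; "joint_positions": joint angles; "qvel": joint speeds; "effort": joint torques, N m; "tool_pos": TCP position; "ee_rot": TCP orientation; "ft_force": force on the tool from outside, world axes, zero at the start; "ft_torque": the same for the moment, N m; "grip_width": finger opening in m; "grip_force": force on a finger pad.
Only numpy, scipy, OpenCV 4.12 (cv2) and the standard library are available. Lean on these libraries where they do the work, as an engineer would, in place of code of your own. Each camera call takes 0.05 s, during which the arm holds its last target. There are 200 camera calls.

TASK

Two identical case trays stand nested one in the other on the bench. Lift the upper tray out and put it aside, stand the white dental cast upright on the floor of the lower tray, in the middle between the stacking lugs, then put the upper tray back turned half round end for end, so that it stacks on the lugs above the cast instead of nesting, and press it down until all four catches have snapped and it sits fully home and level. Never let the upper tray bear on the cast, and leave the other things on the bench where they are.

Things in the scene. Friction and masses are not known exactly. Their poses are not given: they have to be found in the camera images.
- lower_tray_mid (a point): Lower of two identical pale grey plastic case trays, 169 x 121 x 64 mm, 0.22 kg. Centre of the tray, 32 mm above its underside. z up, y across, x lengthwise towards the label end, where the middle 56 mm of the rim is cut down from 64 to 51 mm height and bears a blank card. Clear floor 127 x 79 mm, its upper face 12 mm above the underside; walls lean outwards up to a ledge 43 mm up, inside the rim.
- lower_tray_lug (a point): Top of one of the lower tray's four lugs, 50 mm above the tray's underside: shelves 18 mm long (x) at x = +51 and -25 mm on both long sides, reaching inwards to y = +-35 mm. This one is at x = -25, y = +40 mm. On each lug stands a small sprung steel catch between two guides; top of the catch 62 mm above the underside. Each tray has the same lugs.
- upper_tray_mid (a point): Centre of the upper tray, identical to the lower one, same axes. At the start it is nested, facing the same way, rim on rim, 24 mm above the lower tray's centre. Set down centred and turned half round (x axes opposed) it first rests on the four catches, 46 to 49 mm above; pressed home it snaps down to 41 mm, floor edge on the lugs. Held by one rim it may sag or swing a few degrees.
- upper_tray_rim (a point): Place to grip the upper tray: half-way up the rim in one long side (x = +6, y = +56 mm from the tray's centre, 20 mm above it). The rim is an upright band 9 mm thick and 24 mm high all round, outer faces at x = +-84.6, y = +-60.6 mm. The other long side (y = -56) is as good. A lug sticks inwards 22 mm to one side (-x) and 36 mm to the other of this point (near faces).
- upper_tray_foot (a point): Lower end of one of the four feet under the upper tray, 9 mm high, 7 mm wide (y = +-38 mm), from x = -40.5 to -36.5 and from 7 to 14.5 mm; this one is at x = 10.7, y = 38. Stacked, the feet stand between the lower lugs with only 1.5 mm play each way along x; a foot that lands on a lug holds the tray about 50 mm up or aslant, and it will not go home. Sideways play is also 1.5 mm.
- upper_tray_floor (a point): On the upper face of the upper tray's floor (20 mm below the tray's centre, 13 mm from it along -x): when stacked, the middle over the four catches. Pressing here with the closed fingers, about 10 to 22 N, makes the catches give way and snap over the floor edge: the tray drops 7 mm and then stands hard. If one end stays up, press nearer that end. Its own weight is not enough.
- cast_mid (a point): White plaster dental cast (a horseshoe jaw on a base), 56 mm along x, 60 mm along y, 28 mm high, 0.085 kg. The point is its centre, 14 mm above its flat underside; z is up. Grasp it across its y sides, 60 mm apart. It stands on the bench, about 0.4 m to the left or right of the trays; the bench between them is clear. It fits between the lugs either way round when its y axis lies along the tray's length.
- orange_cast_mid (a point): Bystander: orange cast on a clear base, 56 x 66 x 40 mm, at the back of the bench; the point is its centre.
- pen_mid (a point): Bystander: blue pen, 179 mm long, 8 mm thick, lying along the front edge of the bench; the point is its middle.
- jar: Bystander: powder jar with white lid, 48 mm across, 58 mm high; origin at the centre of its underside.
- bowl: Bystander: green mixing bowl, 120 mm across, 64 mm high; origin at the centre of its underside.

How it is judged:
By the outcome, as a careful person would: the job done as asked, in the order asked, and still so for the second after the job is handed in, with the robot touching nothing.
It also fails if it takes over 72 s, if anything falls off the work surface, if the arm or the gripper's body presses on something with over 40 N, if the wrist force passes 120 N, or if a joint passes its speed limit or range.

## Working session

There is one attempt and no reset: what is moved stays moved. The work goes in short steps, Python scripts to look and compute and a tool call to move; the robot and the scene stay as the last step left them, time stands still between calls to the robot, and variables do not carry over. Pictures are saved under pics/ and viewed, at most 14 in all, crops included, and the job is handed in when it is done.

Besides the shell and the picture viewer there is one more tool, called after ">>>" as name(argument=value, ...) on one line, values as JSON. send_rows: Moves the arm, as the interface text tells. Shift numbers are shares of 0.04 m and turn numbers shares of 0.1 rad, none past 1 either way. Its arguments: {"type":"object","properties":{"steps":{"type":"array","items":{"type":"array","items":{"type":"number","minimum":-1,"maximum":1}}},"grip_force":{"type":"number"}},"required":["steps"]}

```bash
mkdir -p pics; cat > h.py <<'E'
import numpy as np, cv2
from plant import manip
def snap(n,f=None):
    im=manip.capture(n)
    if f: cv2.imwrite('pics/'+f,im)
    return im
def cam(n):
    p=manip.camera_params(n); K=np.array([[p['fx'],0,p['cx']],[0,p['fy'],p['cy']],[0,0,1.]])
    return K,cv2.Rodrigues(np.array(p['rvec'],float))[0],np.array(p['tvec'],float).ravel()
def proj(n,P):
    K,R,t=cam(n); q=(np.atleast_2d(P)@R.T+t)@K.T; return q[:,:2]/q[:,2:]
def at(n,u,v,z,c=None):
    K,R,t=c or cam(n); d=R.T@np.linalg.inv(K)@np.array([u,v,1.]); o=-R.T@t
    return o+d*(z-o[2])/d[2]
def find(names,c):
    for k in names:
        for d in manip.boxes_of(k,c)[:2]: print(c,k,np.round(d['xyz'],4),round(d['conf'],2))
def st():
    s=manip.state(); print('t',round(s['time_s'],2),'tcp',np.round(s['tool_pos'],4),'q',np.round(s['ee_rot'],3),'F',np.round(s['ft_force'],1),'w',round(s['grip_width'],4),'gf',s['grip_force'],'j6',round(s['joint_positions'][5],3))
E
python3 - <<'E'
from h import *
a=snap('scene');b=snap('side')
cv2.imwrite('pics/a.png',cv2.resize(np.hstack([a,b]),(800,300)))
for c in('scene','side'):
    find(['upper_tray_mid','upper_tray_rim','lower_tray_mid','upper_tray_floor','upper_tray_foot','cast_mid','orange_cast_mid','jar','bowl','pen_mid'],c)
    K,R,t=cam(c); print(c,-R.T@t,K[0,0])
st()
E
```

```text
scene upper_tray_mid [0.5293 0.1439 0.0719] 0.94
scene upper_tray_rim [0.5304 0.137  0.0687] 0.84
scene lower_tray_mid [0.4744 0.1063 0.0473] 0.58
scene upper_tray_floor [0.5307 0.1435 0.072 ] 0.66
scene upper_tray_floor [ 0.3728 -0.0966  0.0102] 0.44
scene upper_tray_foot [0.5288 0.1427 0.0767] 0.97
scene cast_mid [ 0.4684 -0.311   0.017 ] 0.9
scene orange_cast_mid [ 0.6457 -0.0124  0.0308] 0.67
scene orange_cast_mid [0.5281 0.1417 0.0755] 0.3
scene jar [0.6856 0.0687 0.0492] 0.81
scene bowl [0.7376 0.2074 0.0456] 0.84
scene bowl [0.5269 0.1427 0.0765] 0.73
scene pen_mid [ 0.3742 -0.0979  0.009 ] 0.49
scene pen_mid [0.5251 0.1412 0.0754] 0.48
scene [-0.0521494  -0.53882058  0.82870637] 399.3015520908294
side upper_tray_mid [0.5054 0.124  0.0688] 0.97
side upper_tray_rim [0.5071 0.1232 0.0633] 0.65
side lower_tray_mid [0.5485 0.1651 0.0509] 0.74
side upper_tray_floor [0.5023 0.1226 0.0642] 0.69
side upper_tray_floor [0.7304 0.1738 0.0342] 0.57
side upper_tray_foot [0.5031 0.1227 0.0655] 0.79
side cast_mid [ 0.48   -0.2876  0.009 ] 0.46
side orange_cast_mid [0.6578 0.0034 0.028 ] 0.92
side orange_cast_mid [0.5071 0.1233 0.0634] 0.51
side jar [0.7055 0.0859 0.0599] 0.58
side jar [0.5046 0.1218 0.0658] 0.29
side bowl [0.7294 0.1715 0.0331] 0.7
side bowl [0.7064 0.0848 0.0593] 0.4
side [0.86143635 0.60801094 0.94282445] 379.48810794424713
t 1.1 tcp [ 0.625  -0.      0.2146] q [ 0.707  0.707 -0.     0.   ] F [-0.2 -0.   0.2] w 0.0923 gf 0.0 j6 -0.002
```

View pics/a.png

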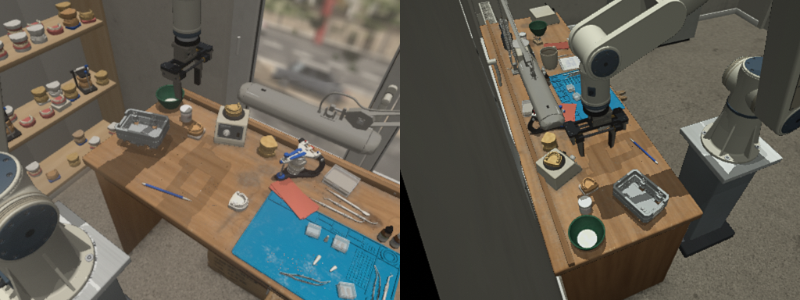

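>>> send_rows(steps=[[-0.65,0.65,0.6,0,1],[-0.65,0.65,0.6,0,1],[-0.65,0.65,0.6,0,1],[-0.65,0.65,0.6,0,1],[0,0,0,0,1],[0,0,0,0,1]])

```text
time_s: 1.85
tool_pos: [0.5212, 0.1038, 0.3103]
ee_rot: [0.707, 0.707, -0.0, 0.0]
ft_force: [-0.6, 0.2, -0.1]
grip_width: 0.0918
grip_force: 0.0
```

```bash
python3 - <<'E'
from h import *
w=snap('wrist');s=snap('scene')
K,R,t=cam('wrist');print(-R.T@t,R,K[0,0])
st()
q=proj('scene',[[0.52,0.135,0.05]])[0].astype(int);print(q)
c=s[max(q[1]-60,0):q[1]+60,max(q[0]-80,0):q[0]+80]
cv2.imwrite('pics/b.png',np.hstack([cv2.resize(w,(480,360)),cv2.resize(c,(320,240))[:].repeat(1,0) if 0 else cv2.copyMakeBorder(cv2.resize(c,(320,240)),0,120,0,0,0)]))
np.savez('w1.npz',im=w,K=K,R=R,t=t)
find(['upper_tray_mid','upper_tray_rim','lower_tray_mid','upper_tray_floor'],'wrist')
E
```

```text
[0.52133392 0.16904723 0.47986752] [[ 9.99999304e-01 -1.04550896e-03 -5.46568368e-04]
 [-8.84774694e-04 -9.71078749e-01  2.38757788e-01]
 [-7.80384333e-04 -2.38757138e-01 -9.71078998e-01]] 341.35758202120763
t 1.95 tcp [0.5212 0.1033 0.3097] q [ 0.707  0.707 -0.001 -0.   ] F [-0.3  0.2 -0.1] w 0.0918 gf 0.0 j6 0.194
[183 163]
wrist upper_tray_mid [0.5107 0.1318 0.06  ] 0.64
wrist upper_tray_rim [0.5147 0.1258 0.0618] 0.82
wrist lower_tray_mid [0.4836 0.1251 0.05  ] 0.5
wrist upper_tray_floor [0.5151 0.1327 0.0596] 0.75
```

View pics/b.png

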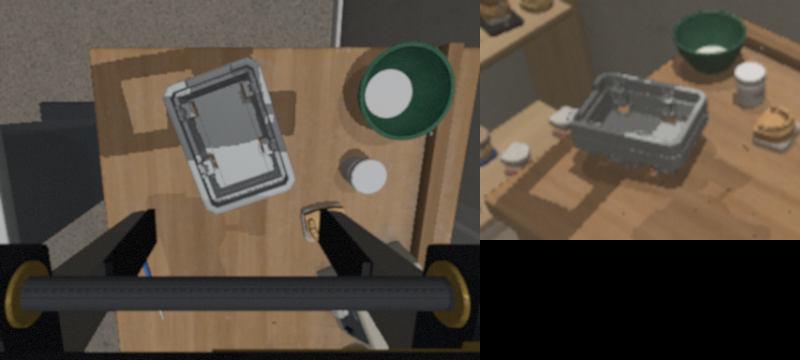

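```bash
cat >> h.py <<'E'
def bev(im,c,x0,y0,z,half=0.12,s=2500):
    """top view at height z: image right=world x, up=world y, s px/m"""
    K,R,t=c; n=int(2*half*s)
    A=np.array([[1/s,0,x0-half],[0,-1/s,y0+half],[0,0,z],[0,0,1.]])
    H=K@np.hstack([R,t[:,None]])@A
    return cv2.warpPerspective(im,H,(n,n),flags=cv2.INTER_CUBIC|cv2.WARP_INVERSE_MAP)
E
python3 - <<'E'
from h import *
d=np.load('w1.npz');c=(d['K'],d['R'],d['t'])
p=at('',244,145,0.07,c);print(p)
b=bev(d['im'],c,0.515,0.165,0.088)
for k in range(0,600,100): cv2.putText(b,str(k),(k,10),0,.35,(0,255,255));cv2.putText(b,str(k),(0,k+10),0,.35,(0,255,255))
cv2.imwrite('pics/c.png',b)
E
```

```text
[0.51045358 0.12959951 0.07      ]
```

View pics/c.png

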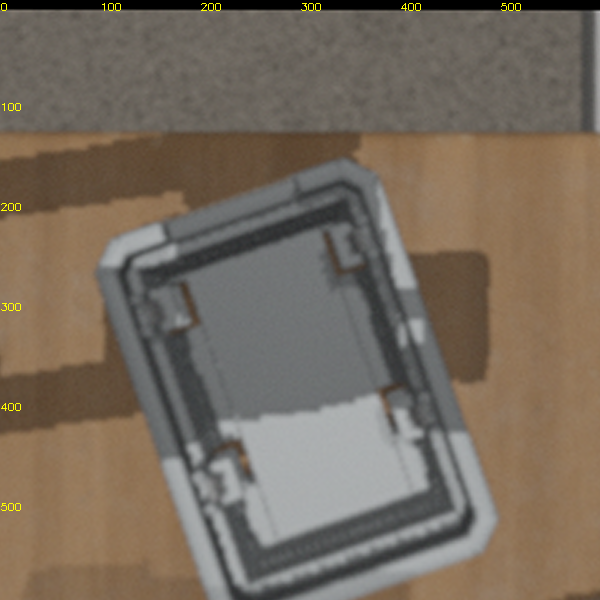

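```bash
cat >> h.py <<'E'
def fit_tray(im,c,g,ztop,wb=0.006,it=4,show=None):
    """fit outer rim outline (x,y,psi of label axis) by the wood/grey (R-B chroma) step"""
    from scipy.ndimage import map_coordinates
    K,R,t=c; f=im.astype(float); S=(f[...,2]-f[...,0])/(f.sum(2)+30)
    S=cv2.GaussianBlur(S,(0,0),0.7)
    x,y,p=g; hx,hy=.0846,.0606
    for k in range(it):
        w=wb*3 if k==0 else wb
        u=np.array([np.cos(p),np.sin(p)]);v=np.array([-u[1],u[0]])
        A=[];B=[];T=[]
        sides=[(a,0) for a in(1,-1)]+[(0,a) for a in(1,-1)]
        for a,b in sides:
            for s in (np.linspace(-.06,.06,41) if b else np.linspace(-.042,.042,41)):
                if a==1 and abs(s)<.032: continue
                l=np.array([a*hx,s] if a else [s,b*hy]); n=a*u+b*v
                d=np.linspace(-w,w,61)
                P=np.array([x,y])+l[0]*u+l[1]*v+d[:,None]*n
                q=(np.c_[P,np.full(61,ztop)]@R.T+t)@K.T; q=q[:,:2]/q[:,2:]
                if q.min()<2 or q[:,0].max()>509 or q[:,1].max()>381: continue
                pr=map_coordinates(S,[q[:,1],q[:,0]],order=1); gr=np.gradient(pr)
                i=gr[2:-2].argmax()+2
                if gr[i]*6<0.02: continue
                pp=l[0]*u+l[1]*v
                A.append([n[0],n[1],n@np.array([-pp[1],pp[0]])]);B.append(d[i]);T.append((a,b))
        A=np.array(A);B=np.array(B)
        from scipy.optimize import least_squares
        r=least_squares(lambda z:A@z-B,[0,0,0],loss='soft_l1',f_scale=.0006)
        x,y,p=np.array([x,y,p])+r.x
    T=np.array(T); res=B-A@r.x
    print('fit',round(x,4),round(y,4),'psi',round(np.degrees(p),2),'n',len(B),{str(tt):(round(1e3*np.median(res[(T==tt).all(1)]),2),int((T==tt).all(1).sum())) for tt in map(np.array,sides) if (T==tt).all(1).any()})
    return x,y,p
E
python3 - <<'E'
from h import *
d=np.load('w1.npz');c=(d['K'],d['R'],d['t'])
fit_tray(d['im'],c,(0.512,0.13,np.radians(109)),0.088)
for z in (.084,.092): fit_tray(d['im'],c,(0.512,0.13,np.radians(109)),z)
E
```

```text
fit 0.5135 0.1268 psi 109.19 n 133 {'[1 0]': (np.float64(-0.1), 10), '[-1  0]': (np.float64(-0.0), 41), '[0 1]': (np.float64(-0.0), 41), '[ 0 -1]': (np.float64(-0.0), 41)}
fit 0.5136 0.1257 psi 109.18 n 133 {'[1 0]': (np.float64(1.51), 10), '[-1  0]': (np.float64(0.19), 41), '[0 1]': (np.float64(0.59), 41), '[ 0 -1]': (np.float64(0.61), 41)}
fit 0.5133 0.1279 psi 109.25 n 133 {'[1 0]': (np.float64(-1.59), 10), '[-1  0]': (np.float64(-0.2), 41), '[0 1]': (np.float64(-0.6), 41), '[ 0 -1]': (np.float64(-0.61), 41)}
```

>>> send_rows(steps=[[-0.313,0.054,-1,0.67,0],[-0.313,0.054,-1,0.67,0],[-0.313,0.054,-1,0.67,0],[-0.313,0.054,-1,0.67,0],[-0.313,0.054,-1,0.67,0],[0,0,0,0,0],[0,0,0,0,0]], grip_force=40)

```text
time_s: 3.02
tool_pos: [0.4598, 0.1149, 0.1117]
ee_rot: [0.58, 0.815, 0.001, 0.001]
ft_force: [0.2, 0.7, 1.0]
grip_width: 0.0457
grip_force: 0.0
```

```bash
python3 - <<'E'
from h import *
st()
E
```

```text
t 3.02 tcp [0.4598 0.1149 0.1117] q [0.58  0.815 0.001 0.001] F [0.2 0.7 1. ] w 0.0457 gf 0.0 j6 -0.092
```

>>> send_rows(steps=[[-0.02,-0.02,-0.5,0,0],[0,0,-0.5,0,0],[0,0,0,0,0],[0,0,0,0,-1],[0,0,0,0,-1],[0,0,0,0,-1],[0,0,0,0,-1],[0,0,0,0,-1]], grip_force=40)

```text
time_s: 4.03
tool_pos: [0.4579, 0.1141, 0.0709]
ee_rot: [0.579, 0.815, 0.0, 0.0]
ft_force: [0.2, 0.2, 4.7]
grip_width: 0.0086
grip_force: 40.0
```

```bash
python3 - <<'E'
from h import *
st()
E
```

```text
t 4.03 tcp [0.4579 0.1141 0.0709] q [0.579 0.815 0.    0.   ] F [0.2 0.2 4.7] w 0.0086 gf 40.00050365924835 j6 -0.094
```

>>> send_rows(steps=[[0,0,0.3,0,-1],[0,0,0.5,0,-1],[0,0,0.7,0,-1],[0,0,0.8,0,-1],[0,0,0.8,0,-1],[0,0,0.4,0,-1],[0,0,0,0,-1],[0,0,0,0,-1]], grip_force=60)

```text
time_s: 5.03
tool_pos: [0.4568, 0.1138, 0.2095]
ee_rot: [0.579, 0.815, -0.001, -0.001]
ft_force: [1.2, -0.2, -2.8]
grip_width: 0.0088
grip_force: 60.0
```

```bash
python3 - <<'E'
from h import *
st()
a=snap('scene');b=snap('side')
def crop(n,im):
    q=proj(n,[[0.51,0.12,0.1]])[0].astype(int); x0=max(q[0]-90,0);y0=max(q[1]-90,0)
    return cv2.resize(im[y0:y0+180,x0:x0+180],(400,400))
cv2.imwrite('pics/d.png',np.hstack([crop('scene',a),crop('side',b)]))
E
```

```text
t 5.03 tcp [0.4568 0.1138 0.2095] q [ 0.579  0.815 -0.001 -0.001] F [ 1.2 -0.2 -2.8] w 0.0088 gf 60.00703811645508 j6 -0.094
```

View pics/d.png

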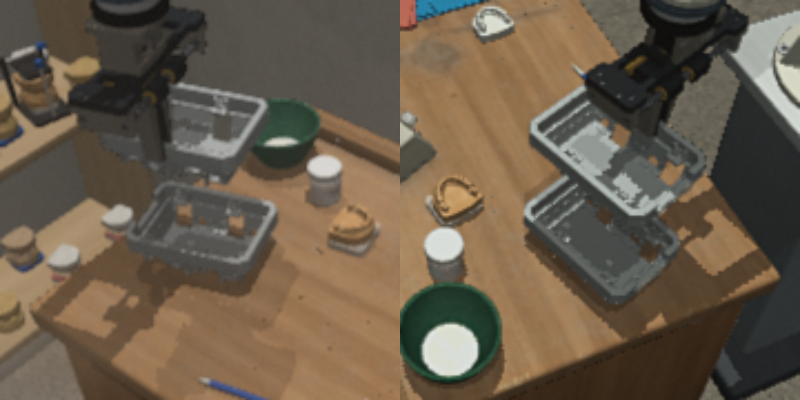

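>>> send_rows(steps=[[0.047,-0.217,0,-0.98,-1],[0.047,-0.217,0,-0.98,-1],[0.047,-0.217,0,-0.98,-1],[0.047,-0.217,0,-0.98,-1],[0.047,-0.217,0,-0.98,-1],[0.047,-0.217,0,-0.98,-1],[0.047,-0.217,0,-0.98,-1],[0.047,-0.217,0,-0.98,-1]])

```text
time_s: 6.12
tool_pos: [0.4721, 0.0443, 0.2095]
ee_rot: [0.848, 0.531, -0.001, -0.0]
ft_force: [-0.0, 0.7, -3.3]
grip_width: 0.0083
grip_force: 60.0
```

>>> send_rows(steps=[[0.047,-0.217,0,-0.98,-1],[0.047,-0.217,0,-0.98,-1],[0.047,-0.217,0,-0.98,-1],[0.047,-0.217,0,-0.98,-1],[0.047,-0.217,-0.5,-0.98,-1],[0.047,-0.217,-0.5,-0.98,-1],[0.047,-0.217,-0.5,-0.98,-1],[0.047,-0.217,-0.5,-0.98,-1]])

```text
time_s: 7.12
tool_pos: [0.4872, -0.0251, 0.129]
ee_rot: [0.986, 0.166, -0.001, -0.0]
ft_force: [-0.2, -0.2, -2.7]
grip_width: 0.0087
grip_force: 60.0
```

>>> send_rows(steps=[[0,0,-0.6,0,-1],[0,0,-0.5,0,-1],[0,0,-0.3,0,-1],[0,0,-0.2,0,-1],[0,0,0,0,-1]])

```text
time_s: 7.75
tool_pos: [0.4875, -0.0248, 0.0662]
ee_rot: [0.986, 0.168, -0.0, -0.0]
ft_force: [-1.0, 0.4, -2.2]
grip_width: 0.008
grip_force: 60.0
```

```bash
python3 - <<'E'
from h import *
st()
E
```

```text
t 7.75 tcp [ 0.4875 -0.0248  0.0662] q [ 0.986  0.168 -0.    -0.   ] F [-1.   0.4 -2.2] w 0.008 gf 60.006834268569946 j6 1.179
```

>>> send_rows(steps=[[0,0,-0.15,0,-1],[0,0,-0.15,0,-1],[0,0,-0.1,0,-1],[0,0,0,0,-1]])

```text
time_s: 8.25
tool_pos: [0.4875, -0.0249, 0.0503]
ee_rot: [0.986, 0.168, -0.0, -0.0]
ft_force: [0.2, 0.3, -1.7]
grip_width: 0.0083
grip_force: 60.0
```

>>> send_rows(steps=[[0,0,-0.08,0,-1],[0,0,0,0,-1],[0,0,0,0,-0.3],[0,0,0,0,-0.3],[0,0,0,0,-0.3],[0,0,0.4,0,-0.3],[0,0,1,0,0],[0,0,1,0,1]])

```text
time_s: 9.25
tool_pos: [0.4875, -0.0249, 0.1453]
ee_rot: [0.986, 0.168, -0.0, -0.0]
ft_force: [0.8, 0.7, 0.4]
grip_width: 0.0498
grip_force: 0.0
```

>>> send_rows(steps=[[0,0,1,0,1],[-0.1,-0.94,0.6,0,1],[-0.1,-0.94,0.6,0,1],[-0.1,-0.94,0.6,0,1],[-0.1,-0.94,0.6,0,1],[-0.1,-0.94,0.6,0,1],[-0.1,-0.94,0,0,1],[0,0,0,0,1]])

```text
time_s: 10.25
tool_pos: [0.4632, -0.2523, 0.3047]
ee_rot: [0.986, 0.167, 0.0, 0.001]
ft_force: [0.1, 1.2, 0.5]
grip_width: 0.092
grip_force: 0.0
```

```bash
python3 - <<'E'
from h import *
st()
w=snap('wrist','e.png');c=cam('wrist')
np.savez('w2.npz',im=w,K=c[0],R=c[1],t=c[2])
find(['cast_mid'],'wrist')
fit_tray(w,c,(0.5,-0.08,np.radians(19.2)),0.064)
b=bev(w,c,0.474,-0.30,0.0,.08,3500);cv2.imwrite('pics/e2.png',np.hstack([cv2.resize(b,(440,440)),cv2.resize(w,(320,240)) if 0 else cv2.copyMakeBorder(cv2.resize(w,(320,240)),0,200,0,0,0)]))
E
```

```text
t 10.25 tcp [ 0.4632 -0.2523  0.3047] q [0.986 0.167 0.    0.001] F [0.1 1.2 0.5] w 0.092 gf 0.0 j6 0.734
wrist cast_mid [ 0.4763 -0.3075  0.0184] 0.78
fit 0.5019 -0.0813 psi 19.04 n 123 {'[-1  0]': (np.float64(-0.01), 41), '[0 1]': (np.float64(2.0), 41), '[ 0 -1]': (np.float64(1.95), 41)}
```

View pics/e2.png

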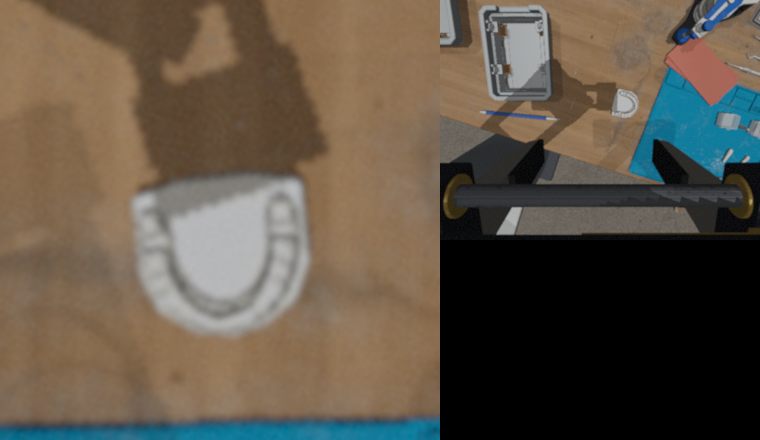

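>>> send_rows(steps=[[0.024,-0.101,-0.36,0.943,1],[0.024,-0.101,-0.36,0.943,1],[0.024,-0.101,-0.36,0.943,1],[0.024,-0.101,-0.36,0.943,1],[0.024,-0.101,-0.36,0.943,1],[0.024,-0.101,-0.36,0.943,1],[0.024,-0.101,-0.36,0.943,1],[0.024,-0.101,-0.36,0.943,1]])

```text
time_s: 11.35
tool_pos: [0.4715, -0.2814, 0.188]
ee_rot: [0.853, 0.521, 0.0, -0.0]
ft_force: [-0.7, 0.1, -0.1]
grip_width: 0.0918
grip_force: 0.0
```

>>> send_rows(steps=[[0.024,-0.101,-0.36,0.943,1],[0.024,-0.101,-0.36,0.943,1],[0.024,-0.101,-0.36,0.943,1],[0.024,-0.101,-0.36,0.943,1],[0.024,-0.101,-0.36,0.943,1],[0.024,-0.101,-0.36,0.943,1],[0,0,0,0,1],[0,0,0,0,1]])

```text
time_s: 12.35
tool_pos: [0.4775, -0.3064, 0.1023]
ee_rot: [0.676, 0.737, 0.0, 0.0]
ft_force: [-0.5, 0.8, 0.1]
grip_width: 0.0918
grip_force: 0.0
```

```bash
python3 - <<'E'
from h import *
st()
w=snap('wrist');c=cam('wrist')
find(['cast_mid'],'wrist')
b=bev(w,c,0.4765,-0.309,0.01,.07,3500);cv2.imwrite('pics/f.png',b)
E
```

```text
t 12.35 tcp [ 0.4775 -0.3064  0.1023] q [0.676 0.737 0.    0.   ] F [-0.5  0.8  0.1] w 0.0918 gf 0.0 j6 -0.659
wrist cast_mid [ 0.4751 -0.3062  0.0172] 0.92
```

View pics/f.png

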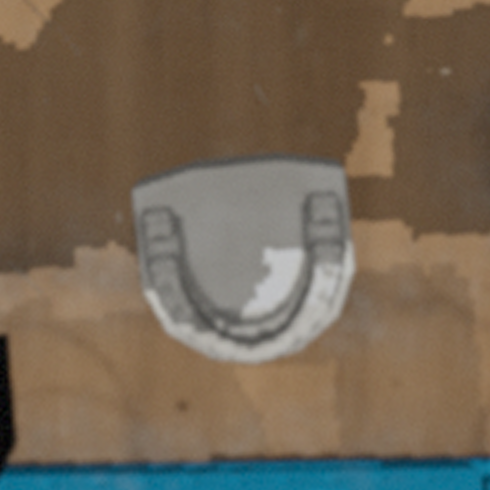

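>>> send_rows(steps=[[-0.04,-0.08,-0.8,0.2,1],[0,0,-0.8,0,1],[0,0,-0.5,0,1],[0,0,-0.2,0,1],[0,0,0,0,-1],[0,0,0,0,-1],[0,0,0,0,-1],[0,0,0,0,-1]], grip_force=20)

```text
time_s: 13.45
tool_pos: [0.476, -0.3106, 0.0105]
ee_rot: [0.668, 0.744, 0.0, 0.001]
ft_force: [-0.0, 0.4, 4.0]
grip_width: 0.0594
grip_force: 20.0
```

>>> send_rows(steps=[[0,0,0,0,-1],[0,0,0,0,-1]])

```text
time_s: 13.7
tool_pos: [0.476, -0.3105, 0.0104]
ee_rot: [0.668, 0.744, 0.0, 0.001]
ft_force: [0.1, 0.9, 6.8]
grip_width: 0.0595
grip_force: 20.0
```

>>> send_rows(steps=[[0,0,0.5,0,-1],[0,0,1,0,-1],[-0.018,0.753,0.42,-0.959,-1],[-0.018,0.753,0.42,-0.959,-1],[-0.018,0.753,0.42,-0.959,-1],[-0.018,0.753,0.42,-0.959,-1],[-0.018,0.753,0.42,-0.959,-1],[-0.018,0.753,0.42,-0.959,-1]])

```text
time_s: 14.7
tool_pos: [0.4708, -0.1285, 0.171]
ee_rot: [0.853, 0.522, -0.0, -0.0]
ft_force: [0.6, -0.3, -1.2]
grip_width: 0.0591
grip_force: 20.0
```

>>> send_rows(steps=[[-0.018,0.753,0.42,-0.959,-1],[-0.018,0.753,0.42,-0.959,-1],[-0.018,0.753,0.42,-0.959,-1],[-0.018,0.753,0.42,-0.959,-1],[-0.018,0.753,0.42,-0.959,-1],[-0.018,0.753,0.42,-0.959,-1],[-0.018,0.753,0.42,-0.959,-1],[-0.018,0.753,0.42,-0.959,-1]])

```text
time_s: 15.7
tool_pos: [0.465, 0.1123, 0.3054]
ee_rot: [0.986, 0.165, -0.0, 0.0]
ft_force: [0.4, -0.2, -1.4]
grip_width: 0.059
grip_force: 20.0
```

>>> send_rows(steps=[[0,0,0,0,-1],[0,0,0,0,-1]])

```text
time_s: 15.95
tool_pos: [0.4649, 0.1109, 0.3043]
ee_rot: [0.986, 0.168, -0.001, 0.0]
ft_force: [0.1, -0.0, -1.5]
grip_width: 0.0592
grip_force: 20.0
```

```bash
python3 - <<'E'
from h import *
st()
w=snap('wrist');c=cam('wrist')
np.savez('w3.npz',im=w,K=c[0],R=c[1],t=c[2])
print(-c[1].T@c[2])
fit_tray(w,c,(0.5135,0.1268,np.radians(109.2)),0.064)
cv2.imwrite('pics/g.png',w)
E
```

```text
t 15.95 tcp [0.4649 0.1109 0.3043] q [ 0.986  0.168 -0.001  0.   ] F [ 0.1 -0.  -1.5] w 0.0592 gf 19.993902234673442 j6 1.465
[0.52777146 0.1318227  0.47429854]
fit 0.513 0.1265 psi 109.31 n 133 {'[1 0]': (np.float64(0.06), 10), '[-1  0]': (np.float64(0.02), 41), '[0 1]': (np.float64(-0.07), 41), '[ 0 -1]': (np.float64(-0.07), 41)}
```

View pics/g.png

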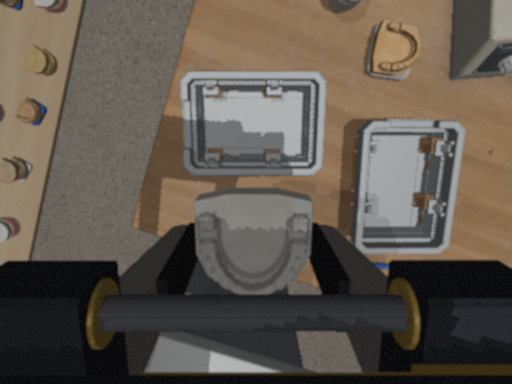

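>>> send_rows(steps=[[0.276,0.168,-0.9,0,-1],[0.276,0.168,-0.9,0,-1],[0.276,0.168,-0.9,0,-1],[0.276,0.168,-0.9,0,-1],[0,0,-0.9,0,-1],[0,0,-0.8,0,-1],[0,0,0,0,-1]])

```text
time_s: 16.88
tool_pos: [0.5074, 0.1367, 0.0905]
ee_rot: [0.986, 0.167, -0.003, 0.0]
ft_force: [-0.0, 0.2, -0.5]
grip_width: 0.0591
grip_force: 20.0
```

>>> send_rows(steps=[[0.03,0.02,-0.4,0,-1],[0,0,-0.4,0,-1],[0,0,-0.4,0,-1],[0,0,-0.3,0,-1],[0,0,-0.1,0,-1],[0,0,0,0,-1]])

```text
time_s: 17.62
tool_pos: [0.5107, 0.1391, 0.0288]
ee_rot: [0.986, 0.167, -0.0, 0.0]
ft_force: [0.4, 0.2, -2.3]
grip_width: 0.0588
grip_force: 20.0
```

>>> send_rows(steps=[[-0.04,-0.03,-0.1,0,-1],[0,0,-0.05,0,-1],[0,0,0,0,-1]])

```text
time_s: 18.0
tool_pos: [0.5092, 0.1379, 0.023]
ee_rot: [0.986, 0.167, 0.0, -0.0]
ft_force: [0.4, -0.2, -0.8]
grip_width: 0.0592
grip_force: 20.0
```

>>> send_rows(steps=[[0,0,-0.02,0,-1],[0,0,0,0,0.4],[0,0,0,0,0.4],[0,0,0,0,0.4],[0,0,0.2,0,0.4],[0,0,0.4,0,0.4],[0,0,0.8,0,0.4],[0,0,1,0,0.4]])

```text
time_s: 19.0
tool_pos: [0.5089, 0.1378, 0.1198]
ee_rot: [0.986, 0.167, -0.0, 0.0]
ft_force: [-0.5, 0.1, -0.4]
grip_width: 0.0643
grip_force: 0.0
```

>>> send_rows(steps=[[0,0,1,0.98,0.4],[0,0,1,0.98,0.4],[0,0,1,0.98,0.4],[0,0,1,0.98,0.4],[0,0,0.6,0.98,0.4],[0,0,0,0.98,0.4],[0,0,0,0.98,0.4],[0,0,0,0.98,0.4]])

```text
time_s: 20.0
tool_pos: [0.5089, 0.1378, 0.3036]
ee_rot: [0.847, 0.532, 0.001, 0.0]
ft_force: [0.2, -0.4, -0.3]
grip_width: 0.0645
grip_force: 0.0
```

>>> send_rows(steps=[[0,0,0,0.98,1],[0,0,0,0.98,1],[0,0,0,0.98,1],[0,0,0,0.98,1],[0,0,0,0.98,1],[0,0,0,0.98,1],[0,0,0,0.98,1],[0,0,0,0.98,1]])

```text
time_s: 21.0
tool_pos: [0.5089, 0.1378, 0.3034]
ee_rot: [0.579, 0.815, 0.0, 0.0]
ft_force: [1.2, 0.8, -0.1]
grip_width: 0.0919
grip_force: 0.0
```

>>> send_rows(steps=[[0.16,0.016,0,0.98,1],[0.16,0.016,0,0.98,1],[0.16,0.016,0,0.98,1],[0.16,0.016,0,0.98,1],[0.16,0.016,0,0.98,1],[0.16,0.016,0,0.98,1],[0.16,0.016,0,0.98,1],[0.16,0.016,0,0.98,1]])

```text
time_s: 22.0
tool_pos: [0.5603, 0.143, 0.3035]
ee_rot: [0.224, 0.975, 0.0, 0.0]
ft_force: [-0.3, 0.5, 0.4]
grip_width: 0.0921
grip_force: 0.0
```

>>> send_rows(steps=[[0,0,0,0.98,0],[0,0,0,0.98,0],[0,0,0,0.98,0],[0,0,0,0.98,0],[0,0,0,0.98,0],[0,0,0,0.98,0],[0,0,0,1,0],[0,0,0,1,0]])

```text
time_s: 23.0
tool_pos: [0.5601, 0.143, 0.3036]
ee_rot: [-0.168, 0.986, 0.0, 0.001]
ft_force: [0.4, -0.2, -0.6]
grip_width: 0.0462
grip_force: 0.0
```

```bash
cat >> h.py <<'E'
def yaw():
    q=manip.state()['ee_rot']; return 2*(np.arctan2(q[1],q[0])-np.pi/4)
E
python3 - <<'E'
from h import *
w=snap('wrist');w=snap('wrist');c=cam('wrist')
st();print('yaw',yaw())
np.savez('w4.npz',im=w,K=c[0],R=c[1],t=c[2])
fit_tray(w,c,(0.5135,0.1268,np.radians(109.2)),0.064)
fit_tray(w,c,(0.5,-0.08,np.radians(19.2)),0.064)
b=bev(w,c,.513,.1265,.064,.1,3000)
cv2.imwrite('pics/i.png',np.hstack([b[:,:],np.zeros((600,0,3),np.uint8)]))
E
```

```text
t 23.1 tcp [0.5602 0.143  0.3034] q [-0.167  0.986  0.     0.   ] F [ 1.  -0.   0.9] w 0.0461 gf 0.0 j6 -1.658
yaw 1.90575649279122
fit 0.5125 0.1268 psi 108.68 n 133 {'[1 0]': (np.float64(0.02), 10), '[-1  0]': (np.float64(-0.02), 41), '[0 1]': (np.float64(0.2), 41), '[ 0 -1]': (np.float64(0.2), 41)}
fit 0.4987 -0.0769 psi 19.35 n 86 {'[1 0]': (np.float64(-0.09), 10), '[0 1]': (np.float64(3.01), 38), '[ 0 -1]': (np.float64(3.04), 38)}
```

View pics/i.png

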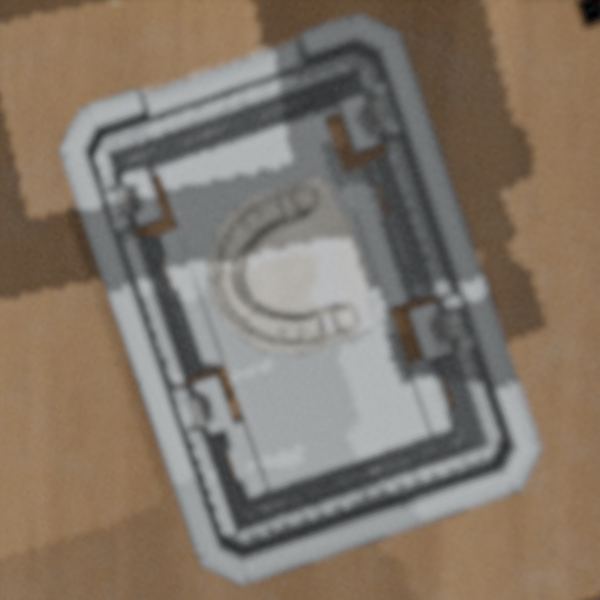

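>>> send_rows(steps=[[-0.133,-0.888,0,0,0],[-0.133,-0.888,0,0,0],[-0.133,-0.888,0,0,0],[-0.133,-0.888,0,0,0],[-0.133,-0.888,0,0,0],[-0.133,-0.888,0,0,0],[0,0,0,0,0],[0,0,0,0,0]])

```text
time_s: 24.1
tool_pos: [0.5285, -0.0696, 0.3027]
ee_rot: [-0.165, 0.986, 0.0, 0.0]
ft_force: [0.3, -0.5, 0.0]
grip_width: 0.0458
grip_force: 0.0
```

```bash
python3 - <<'E'
from h import *
w=snap('wrist');w=snap('wrist');c=cam('wrist')
st();print('yaw',yaw())
np.savez('w5.npz',im=w,K=c[0],R=c[1],t=c[2])
x,y,p=fit_tray(w,c,(0.5,-0.08,np.radians(19.2)),0.064)
u=np.array([np.cos(p),np.sin(p)]);v=np.array([-u[1],u[0]])
print('grip',np.array([x,y])+.006*u-.0561*v)
E
```

```text
t 24.2 tcp [ 0.5286 -0.0692  0.3024] q [-0.166  0.986  0.     0.   ] F [ 0.7  0.1 -0.9] w 0.0456 gf 0.0 j6 -2.038
yaw 1.904648651782665
fit 0.5011 -0.0804 psi 19.67 n 133 {'[1 0]': (np.float64(0.32), 10), '[-1  0]': (np.float64(0.18), 41), '[0 1]': (np.float64(0.22), 41), '[ 0 -1]': (np.float64(0.19), 41)}
grip [ 0.52559106 -0.13125467]
```

>>> send_rows(steps=[[-0.019,-0.388,-0.9,0,0],[-0.019,-0.388,-0.9,0,0],[-0.019,-0.388,-0.9,0,0],[-0.019,-0.388,-0.9,0,0],[0,0,-0.9,0,0],[0,0,-0.7,0,0],[0,0,0,0,0],[0,0,0,0,0]])

```text
time_s: 25.2
tool_pos: [0.5263, -0.1318, 0.0951]
ee_rot: [-0.166, 0.986, -0.0, 0.0]
ft_force: [-0.3, 0.5, -0.3]
grip_width: 0.0459
grip_force: 0.0
```

>>> send_rows(steps=[[0,0,-0.6,0,0],[0,0,-0.45,0,0],[0,0,-0.1,0,0],[0,0,0,0,-1],[0,0,0,0,-1],[0,0,0,0,-1],[0,0,0,0,-1],[0,0,0,0,-1]], grip_force=40)

```text
time_s: 26.2
tool_pos: [0.5256, -0.1321, 0.0485]
ee_rot: [-0.166, 0.986, 0.0, 0.0]
ft_force: [-0.8, 1.7, 3.2]
grip_width: 0.0086
grip_force: 40.0
```

```bash
python3 - <<'E'
from h import *
st();print('yaw',yaw())
E
```

```text
t 26.2 tcp [ 0.5256 -0.1321  0.0485] q [-0.166  0.986  0.     0.   ] F [-0.8  1.7  3.2] w 0.0086 gf 40.00037133693695 j6 -2.154
yaw 1.9044798926121747
```

>>> send_rows(steps=[[0,0,0.3,0,-1],[0,0,0.7,0,-1],[0,0,1,0,-1],[0,0,1,0,-1],[0,0,0.8,0,-1],[0,0,0.4,0,-1],[0,0,0,0,-1],[0,0,0,0,-1]], grip_force=60)

```text
time_s: 27.2
tool_pos: [0.5246, -0.132, 0.2149]
ee_rot: [-0.166, 0.986, 0.0, -0.001]
ft_force: [0.2, -0.2, -2.8]
grip_width: 0.0084
grip_force: 60.0
```

```bash
python3 - <<'E'
from h import *
w=snap('wrist','j.png');c=cam('wrist');st();print('yaw',yaw())
np.savez('w6.npz',im=w,K=c[0],R=c[1],t=c[2])
s=manip.state();T=np.array(s['tool_pos']);p=yaw()-np.pi/2
u=np.array([np.cos(p),np.sin(p)]);v=np.array([-u[1],u[0]])
g=T[:2]-.0066*u+.0561*v
print(g)
for dz in (.012,.0155,.019): print(dz);r=fit_tray(w,c,(*g,p),T[2]+dz); d=T[:2]-np.array(r[:2]); print(d@u,d@v)
E
```

```text
t 27.25 tcp [ 0.5245 -0.132   0.2147] q [-0.166  0.986  0.    -0.001] F [-0.3  0.5 -2.3] w 0.0082 gf 60.01334309577942 j6 -2.154
yaw 1.904612461732182
[ 0.49991181 -0.08112401]
0.012
fit 0.4996 -0.0859 psi 13.82 n 85 {'[-1  0]': (np.float64(-0.04), 41), '[0 1]': (np.float64(3.68), 3), '[ 0 -1]': (np.float64(0.17), 41)}
0.008432012311577487 -0.05168223651788273
0.0155
fit 0.5003 -0.0858 psi 13.86 n 85 {'[-1  0]': (np.float64(-0.01), 41), '[0 1]': (np.float64(3.66), 3), '[ 0 -1]': (np.float64(-0.07), 41)}
0.007767208695418885 -0.05158845561537534
0.019
fit 0.5006 -0.0848 psi 14.65 n 93 {'[-1  0]': (np.float64(0.03), 41), '[0 1]': (np.float64(2.82), 11), '[ 0 -1]': (np.float64(0.71), 41)}
0.0071174836842319445 -0.05243212330854603
```

View pics/j.png

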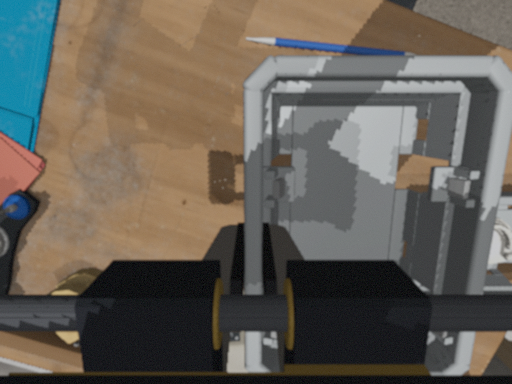

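```bash
python3 - <<'E'
from h import *
d=np.load('w6.npz');c=(d['K'],d['R'],d['t']);im=d['im'].astype(float)
S=cv2.GaussianBlur((im[...,2]-im[...,0])/(im.sum(2)+30),(0,0),.8)
T=np.array([.5245,-.132,.2147]);p=1.9046-np.pi/2
u=np.array([np.cos(p),np.sin(p)]);v=np.array([-u[1],u[0]])
for col in range(290,480,20):
    g=-np.diff(S[40:80,col]); i=g.argmax(); row=40+i+.5
    P=at('',col,row,.2147+.0155,c)
    print(col,row,round(g[i],3),np.round([(P[:2]-T[:2])@u*1e3,(P[:2]-T[:2])@v*1e3],2))
for row in range(100,210,20):
    g=-np.diff(S[row,230:262])
    i=g.argmax();P=at('',230+i+.5,row,.2147+.0155,c);print('L',row,230+i+.5,np.round([(P[:2]-T[:2])@u*1e3,(P[:2]-T[:2])@v*1e3],2))
E
```

```text
290 40.5 0.075 [-95.58  14.76]
310 41.5 0.141 [-95.19  23.19]
330 43.5 0.148 [-94.4   31.65]
350 45.5 0.156 [-93.62  40.13]
370 47.5 0.149 [-92.83  48.64]
390 49.5 0.143 [-92.04  57.17]
410 51.5 0.048 [-91.24  65.72]
430 54.5 0.06 [-90.05  74.34]
450 54.5 0.061 [-90.05  82.83]
470 54.5 0.066 [-90.05  91.33]
L 100 242.5 [-71.47  -5.4 ]
L 120 243.5 [-62.92  -5.02]
L 140 242.5 [-54.14  -5.53]
L 160 242.5 [-45.12  -5.6 ]
L 180 244.5 [-35.84  -4.75]
L 200 243.5 [-26.3   -5.28]
```

>>> send_rows(steps=[[-0.098,0.367,0,-0.983,-1],[-0.098,0.367,0,-0.983,-1],[-0.098,0.367,0,-0.983,-1],[-0.098,0.367,0,-0.983,-1],[-0.098,0.367,0,-0.983,-1],[-0.098,0.367,0,-0.983,-1],[-0.098,0.367,0,-0.983,-1],[-0.098,0.367,0,-0.983,-1]])

```text
time_s: 28.25
tool_pos: [0.4931, -0.0142, 0.2148]
ee_rot: [0.226, 0.974, -0.0, -0.001]
ft_force: [0.1, 0.5, -2.5]
grip_width: 0.0085
grip_force: 60.0
```

>>> send_rows(steps=[[-0.098,0.367,0,-0.983,-1],[-0.098,0.367,0,-0.983,-1],[-0.098,0.367,0,-0.983,-1],[-0.098,0.367,0,-0.983,-1],[-0.098,0.367,0,-0.983,-1],[-0.098,0.367,0,-0.983,-1],[-0.098,0.367,0,-0.983,-1],[-0.098,0.367,0,-0.983,-1]])

```text
time_s: 29.25
tool_pos: [0.4617, 0.103, 0.2149]
ee_rot: [0.582, 0.813, -0.001, -0.001]
ft_force: [0.3, -1.0, -2.6]
grip_width: 0.0085
grip_force: 60.0
```

>>> send_rows(steps=[[0,0,-0.6,0,-1],[0,0,-0.6,0,-1],[0,0,-0.6,0,-1],[0,0,-0.4,0,-1],[0,0,-0.2,0,-1],[0,0,0,0,-1],[0,0,0,0,-1]])

```text
time_s: 30.12
tool_pos: [0.4633, 0.1028, 0.1208]
ee_rot: [0.581, 0.814, 0.0, 0.0]
ft_force: [-0.5, -0.5, -1.9]
grip_width: 0.0083
grip_force: 60.0
```

```bash
python3 - <<'E'
from h import *
st();print('yaw',yaw(), np.array([.4617,.1027])-manip.state()['tool_pos'][:2])
a=snap('scene');b=snap('side')
def crop(n,im):
    q=proj(n,[[0.51,0.12,0.07]])[0].astype(int); x0=max(q[0]-70,0);y0=max(q[1]-70,0)
    return cv2.resize(im[y0:y0+140,x0:x0+140],(400,400),interpolation=cv2.INTER_CUBIC)
cv2.imwrite('pics/k.png',np.hstack([crop('scene',a),crop('side',b)]))
E
```

```text
t 30.12 tcp [0.4633 0.1028 0.1208] q [0.581 0.814 0.    0.   ] F [-0.5 -0.5 -1.9] w 0.0083 gf 60.01295328140259 j6 -0.117
yaw 0.3317553933839046 [-0.00155219 -0.00013922]
```

View pics/k.png

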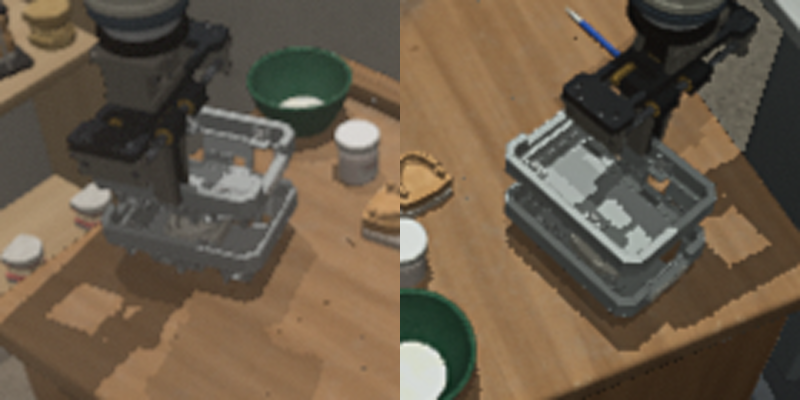

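>>> send_rows(steps=[[-0.037,0,-0.15,0,-1],[0,0,-0.15,0,-1],[0,0,-0.1,0,-1],[0,0,0,0,-1],[0,0,0,0,-1]])

```text
time_s: 30.85
tool_pos: [0.4613, 0.1027, 0.1042]
ee_rot: [0.581, 0.814, 0.0, 0.0]
ft_force: [-0.2, 0.2, -2.1]
grip_width: 0.0084
grip_force: 60.0
```

```bash
python3 - <<'E'
from h import *
st();print('yaw',yaw(), np.array([.4617,.1027])-manip.state()['tool_pos'][:2])
E
```

```text
t 30.85 tcp [0.4613 0.1027 0.1042] q [0.581 0.814 0.    0.   ] F [-0.2  0.2 -2.1] w 0.0084 gf 60.01299798488617 j6 -0.116
yaw 0.33176587275149916 [ 3.67465257e-04 -3.63633152e-05]
```

Position is right; lower in small steps watching force.

>>> send_rows(steps=[[0.008,0,-0.07,0,-1],[0,0,-0.05,0,-1],[0,0,0,0,-1]])

```text
time_s: 31.22
tool_pos: [0.4616, 0.1027, 0.0993]
ee_rot: [0.581, 0.814, -0.0, 0.0]
ft_force: [-0.9, -0.5, -3.0]
grip_width: 0.0084
grip_force: 60.0
```

>>> send_rows(steps=[[0,0,-0.05,0,-1],[0,0,0,0,-1]])

```text
time_s: 31.48
tool_pos: [0.462, 0.1029, 0.0974]
ee_rot: [0.581, 0.814, 0.0, 0.0]
ft_force: [2.2, 0.6, -2.7]
grip_width: 0.0088
grip_force: 60.0
```

>>> send_rows(steps=[[0,0,-0.04,0,-1],[0,0,0,0,-1]])

```text
time_s: 31.72
tool_pos: [0.4618, 0.1028, 0.0959]
ee_rot: [0.581, 0.814, 0.0, 0.0]
ft_force: [1.2, 0.3, 0.5]
grip_width: 0.0082
grip_force: 60.0
```

>>> send_rows(steps=[[0,0,-0.04,0,-1],[0,0,0,0,-1]])

```text
time_s: 31.98
tool_pos: [0.4618, 0.1028, 0.0943]
ee_rot: [0.581, 0.814, 0.0, 0.0]
ft_force: [-0.6, -0.2, 3.4]
grip_width: 0.0084
grip_force: 60.1
```

>>> send_rows(steps=[[0,0,0,0,-0.4],[0,0,0,0,-0.4],[0,0,0,0,-0.2],[0,0,0.5,0,-0.2],[0,0,1,0,-0.2],[0,0,1,0,-0.2],[0,0,1,0,-1],[0,0,1,0,-1]], grip_force=20)

```text
time_s: 32.98
tool_pos: [0.4613, 0.1027, 0.2755]
ee_rot: [0.581, 0.814, -0.0, -0.0]
ft_force: [1.3, 0.3, -0.6]
grip_width: 0.0189
grip_force: 0.0
```

>>> send_rows(steps=[[0.3,-0.2,0.5,0,-1],[0.3,-0.2,0.3,0,-1],[0,0,0,0,-1]])

```text
time_s: 33.35
tool_pos: [0.4864, 0.0863, 0.3062]
ee_rot: [0.581, 0.814, 0.0, 0.0]
ft_force: [0.2, 0.5, -0.2]
grip_width: 0.0002
grip_force: 0.0
```

```bash
python3 - <<'E'
from h import *
w=snap('wrist','l.png');c=cam('wrist');st()
np.savez('w7.npz',im=w,K=c[0],R=c[1],t=c[2])
for z in (.105,.111,.117):
    print(z);fit_tray(w,c,(.5128,.1266,np.radians(289)),z)
E
```

```text
t 33.4 tcp [0.4854 0.0864 0.3054] q [ 0.581  0.814 -0.    -0.   ] F [-0.1  0.2 -0.6] w 0.0009 gf 0.0 j6 -0.158
0.105
fit 0.5118 0.1254 psi 289.1 n 132 {'[1 0]': (np.float64(1.8), 9), '[-1  0]': (np.float64(0.2), 41), '[0 1]': (np.float64(0.8), 41), '[ 0 -1]': (np.float64(0.8), 41)}
0.111
fit 0.5115 0.1247 psi 289.27 n 133 {'[1 0]': (np.float64(-0.5), 10), '[-1  0]': (np.float64(-0.0), 41), '[0 1]': (np.float64(-0.24), 41), '[ 0 -1]': (np.float64(-0.16), 41)}
0.117
fit 0.5111 0.1238 psi 289.06 n 133 {'[1 0]': (np.float64(-3.2), 10), '[-1  0]': (np.float64(-0.01), 41), '[0 1]': (np.float64(-1.22), 41), '[ 0 -1]': (np.float64(-1.18), 41)}
```

View pics/l.png

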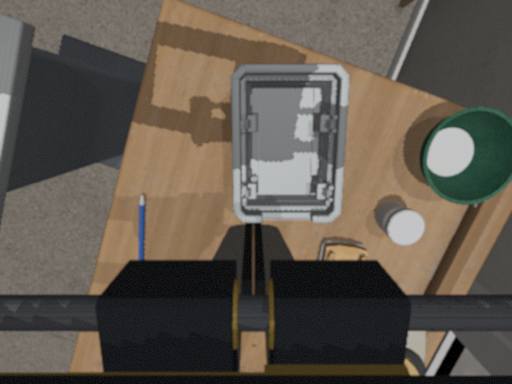

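>>> send_rows(steps=[[0.283,0.645,0,0,-1],[0.283,0.645,-0.6,0,-1],[0,0,-1,0,-1],[0,0,-1,0,-1],[0,0,-1,0,-1],[0,0,-1,0,-1],[0,0,-0.8,0,-1],[0,0,0,0,-1]])

```text
time_s: 34.4
tool_pos: [0.5051, 0.1377, 0.0872]
ee_rot: [0.581, 0.814, -0.003, -0.002]
ft_force: [1.0, -0.2, 0.1]
grip_width: 0.0004
grip_force: 0.0
```

>>> send_rows(steps=[[0,0,-0.15,0,-1],[0,0,-0.1,0,-1],[0,0,0,0,-1]])

```text
time_s: 34.78
tool_pos: [0.5085, 0.1384, 0.0807]
ee_rot: [0.581, 0.814, 0.0, 0.0]
ft_force: [-0.1, 0.2, 0.1]
grip_width: 0.0007
grip_force: 0.0
```

>>> send_rows(steps=[[0,0,-0.2,0,-1],[0,0,-0.2,0,-1],[0,0,-0.1,0,-1],[0,0,0,0,-1]])

```text
time_s: 35.28
tool_pos: [0.5079, 0.1382, 0.0597]
ee_rot: [0.581, 0.814, -0.0, -0.0]
ft_force: [0.3, 0.3, 0.5]
grip_width: 0.0005
grip_force: 0.0
```

>>> send_rows(steps=[[0,0,-0.05,0,-1],[0,0,0,0,-1]])

```text
time_s: 35.52
tool_pos: [0.5085, 0.1384, 0.0584]
ee_rot: [0.581, 0.814, 0.0, 0.0]
ft_force: [0.4, -0.3, 2.0]
grip_width: 0.0005
grip_force: 0.9
```

Contact at 58 mm, as expected for resting on the catches. Press.

>>> send_rows(steps=[[0,0,-0.05,0,-1],[0,0,-0.03,0,-1],[0,0,0,0,-1]])

```text
time_s: 35.9
tool_pos: [0.508, 0.1383, 0.0547]
ee_rot: [0.581, 0.814, -0.0, -0.0]
ft_force: [-1.0, -0.6, 0.1]
grip_width: 0.0002
grip_force: 0.0
```

>>> send_rows(steps=[[0,0,-0.04,0,-1],[0,0,0,0,-1]])

```text
time_s: 36.15
tool_pos: [0.5081, 0.1383, 0.0534]
ee_rot: [0.581, 0.814, -0.0, -0.0]
ft_force: [-0.2, 0.3, 1.3]
grip_width: 0.0004
grip_force: 1.0
```

>>> send_rows(steps=[[0,0,-0.05,0,-1],[0,0,0,0,-1]])

```text
time_s: 36.4
tool_pos: [0.5082, 0.1385, 0.0531]
ee_rot: [0.581, 0.814, 0.0, -0.0]
ft_force: [-7.3, -1.4, 26.1]
grip_width: 0.0003
grip_force: 13.1
```

>>> send_rows(steps=[[0,0,-0.03,0,-1],[0,0,0,0,-1]])

```text
time_s: 36.65
tool_pos: [0.5083, 0.1386, 0.0529]
ee_rot: [0.581, 0.814, 0.0, -0.0]
ft_force: [-11.7, -1.5, 40.6]
grip_width: 0.0009
grip_force: 20.1
```

>>> send_rows(steps=[[0,0,0.2,0,-1],[0,0,0.8,0,-1],[0,0,1,0,-1],[0,0,1,0,-1],[-0.283,-0.645,1,0,-1],[-0.283,-0.645,1,0,-1],[0,0,1,0,-1],[0,0,0,0,-1]])

```text
time_s: 37.65
tool_pos: [0.4872, 0.0867, 0.2932]
ee_rot: [0.581, 0.814, 0.002, 0.002]
ft_force: [0.5, 1.0, -0.8]
grip_width: 0.0001
grip_force: 0.0
```

```bash
python3 - <<'E'
from h import *
w=snap('wrist');w=snap('wrist');c=cam('wrist');st()
for z in (.101,.105,.109):
    print(z);fit_tray(w,c,(.5128,.1266,np.radians(289)),z)
a=snap('scene');b=snap('side')
def crop(n,im):
    q=proj(n,[[0.51,0.12,0.06]])[0].astype(int); x0=max(q[0]-45,0);y0=max(q[1]-45,0)
    return cv2.resize(im[y0:y0+90,x0:x0+90],(400,400),interpolation=cv2.INTER_CUBIC)
cv2.imwrite('pics/m.png',np.hstack([crop('scene',a),crop('side',b)]))
E
```

```text
t 37.75 tcp [0.4854 0.0867 0.2898] q [0.581 0.814 0.    0.   ] F [ 0.7 -1.6 -0.1] w 0.0005 gf 0.0 j6 -0.158
0.101
fit 0.511 0.1258 psi 289.21 n 133 {'[1 0]': (np.float64(1.38), 10), '[-1  0]': (np.float64(0.22), 41), '[0 1]': (np.float64(0.21), 41), '[ 0 -1]': (np.float64(0.2), 41)}
0.105
fit 0.5108 0.1253 psi 289.21 n 133 {'[1 0]': (np.float64(-0.42), 10), '[-1  0]': (np.float64(-0.02), 41), '[0 1]': (np.float64(-0.41), 41), '[ 0 -1]': (np.float64(-0.29), 41)}
0.109
fit 0.5106 0.1248 psi 289.29 n 133 {'[1 0]': (np.float64(-1.88), 10), '[-1  0]': (np.float64(-0.03), 41), '[0 1]': (np.float64(-1.19), 41), '[ 0 -1]': (np.float64(-1.02), 41)}
```

View pics/m.png

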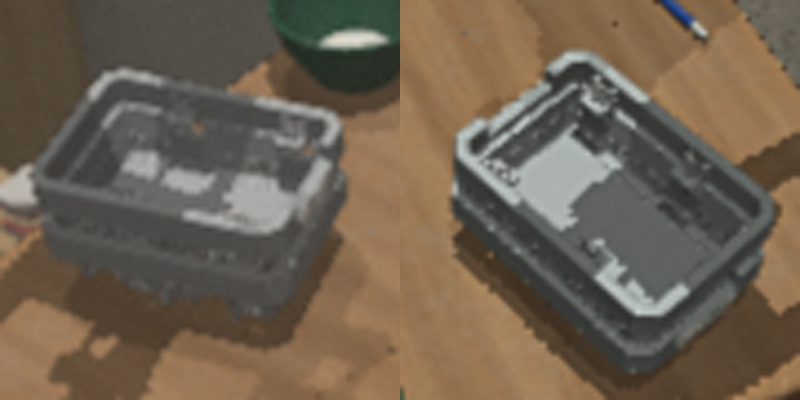

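>>> send_rows(steps=[[0.4,0.25,-0.6,0,-1],[0.4,0.25,-0.9,0,-1],[0,0,-1,0,-1],[0,0,-1,0,-1],[0,0,-1,0,-1],[0,0,-0.75,0,-1],[0,0,-0.4,0,-1],[0,0,0,0,-1]])

```text
time_s: 38.85
tool_pos: [0.5165, 0.1066, 0.0629]
ee_rot: [0.581, 0.814, -0.001, -0.001]
ft_force: [0.1, 0.2, 0.2]
grip_width: 0.0005
grip_force: 0.0
```

>>> send_rows(steps=[[0,0,-0.1,0,-1],[0,0,0,0,-1]])

```text
time_s: 39.1
tool_pos: [0.5181, 0.1068, 0.0609]
ee_rot: [0.581, 0.814, 0.0, 0.0]
ft_force: [0.8, -0.8, 1.1]
grip_width: 0.0004
grip_force: 0.0
```

>>> send_rows(steps=[[0,0,-0.1,0,-1],[0,0,-0.05,0,-1],[0,0,0,0,-1]])

```text
time_s: 39.48
tool_pos: [0.5174, 0.1067, 0.0541]
ee_rot: [0.581, 0.814, -0.0, -0.0]
ft_force: [0.1, 0.4, 0.0]
grip_width: 0.0002
grip_force: 0.0
```

>>> send_rows(steps=[[0,0,-0.05,0,-1],[0,0,0,0,-1]])

```text
time_s: 39.72
tool_pos: [0.5178, 0.1067, 0.0532]
ee_rot: [0.581, 0.814, 0.0, 0.0]
ft_force: [-4.1, -1.7, 14.3]
grip_width: 0.0003
grip_force: 7.1
```

>>> send_rows(steps=[[0,0,0.5,0,-1],[-0.27,0.78,0.1,0,-1],[-0.27,0.78,0,0,-1],[0,0,-0.3,0,-1],[0,0,0,0,-1],[0,0,-0.1,0,-1],[0,0,0,0,-1]])

```text
time_s: 40.6
tool_pos: [0.496, 0.1684, 0.0598]
ee_rot: [0.581, 0.814, -0.0, -0.0]
ft_force: [-0.0, -0.4, -0.1]
grip_width: 0.0006
grip_force: 0.0
```

>>> send_rows(steps=[[0,0,-0.1,0,-1],[0,0,0,0,-1]])

```text
time_s: 40.85
tool_pos: [0.4958, 0.1689, 0.0559]
ee_rot: [0.581, 0.814, -0.0, -0.0]
ft_force: [-1.3, -0.3, -0.2]
grip_width: 0.0005
grip_force: 0.0
```

>>> send_rows(steps=[[0,0,-0.07,0,-1],[0,0,0,0,-1]])

```text
time_s: 41.1
tool_pos: [0.4961, 0.1692, 0.0534]
ee_rot: [0.581, 0.814, 0.0, 0.0]
ft_force: [0.9, -0.3, 0.5]
grip_width: 0.0007
grip_force: 0.1
```

>>> send_rows(steps=[[0,0,-0.03,0,-1],[0,0,0,0,-1]])

```text
time_s: 41.35
tool_pos: [0.496, 0.1698, 0.0528]
ee_rot: [0.581, 0.814, 0.0, -0.0]
ft_force: [-4.0, 3.3, 9.3]
grip_width: 0.0005
grip_force: 4.8
```

Both ends are home at 53 mm and hard. Retract and hand in.

>>> send_rows(steps=[[0,0,0.3,0,-1],[0,0,1,0,-1],[0,0,1,0,-1],[0,0,1,0,-1],[0,0,1,0,-1],[0,0,0.5,0,-1],[0,0,0,0,-1],[0,0,0,0,-1]])

```text
time_s: 42.35
tool_pos: [0.4954, 0.1688, 0.2434]
ee_rot: [0.581, 0.814, -0.0, -0.0]
ft_force: [-0.5, 0.6, -0.2]
grip_width: 0.0004
grip_force: 0.0
```

```bash
python3 - <<'E'
from h import *
st();print(manip.sign_off())
E
```

```text
t 42.35 tcp [0.4954 0.1688 0.2434] q [ 0.581  0.814 -0.    -0.   ] F [-0.5  0.6 -0.2] w 0.0004 gf 0.0 j6 -0.006
the job is handed in; nothing more can be done
None
```

The job is handed in at 42 s: the cast stands in the lower tray between the lugs, and the upper tray is turned half round above it, floor at the fully home 53 mm (hard under the fingers) in the middle and at both ends; I did not check the four catches one by one, and sign-off gave no verdict.

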